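# Line up the burr collar of a coffee grinder and pin it

### The arm

A 7-joint arm with a two-finger parallel gripper is mounted at the origin on the work surface. World frame = base frame: x ahead of the robot, y to its left, z up, the work surface at z = 0. Lengths are in m, angles in rad, forces in N, time in s.
With the tool pointing down it reaches from about 0.35 to 0.9 m from the base axis. Payload 19.9 kg.
Tool frame: the origin (TCP) lies on the centre line of the jaws, within the pads' length; the fingertips stand 25 mm ahead of it and the grasp point (between the pads) lies 6 mm ahead of it; z points along the fingers, y is the line along which they close (so a half turn about z gives the same grasp; the last joint's range is limited). The gripper opens to 85 mm and grips with 20 to 120 N. Pads are 22 mm wide; open, the fingers measure 114 mm over their backs; the gripper's body (76 mm by 85 mm) begins 54 mm behind the grasp point. The pads swing forward as they close: fully open they stand 13 mm farther back than shut.
Start: joints at [1.101, 0.417, -0.01, 1.614, 0.005, 1.111, -0.053], TCP at [0.26, -0.568, 0.256] pointing down, gripper open.
Joint ranges: [-2.81, 2.81], [-0.39, 2.02], [-1.27, 1.25], [0.06, 2.57], [-1.19, 4.33], [0.19, 2], [-2.82, 2.82]. Speed limits (rad/s): [1.89, 1.89, 2.39, 2.39, 3.01, 3.01, 3.01].

### API

Orientations are given as a rotation vector (axis times angle).
In Python, from rig import r gives the robot as it stands.
- The arm moves only by the tool move_arm, never from a script. Its argument "motion" is a list that holds one entry, the list of rows, each a list of 7 numbers: the shift along the tool's x, y, z in cm, then the turn, a rotation vector about the tool's x, y, z in rad, then the finger opening in cm, from 0 to 8.54. A call has 1 to 12 rows; each row is the pose to reach, as a shift and turn from the pose commanded when the call began, along the tool's axes at that moment; what a row does not reach only later rows make up. A row lasts 1/10 s, in which the tool goes at most 50 mm and 8.59 degrees, less where a joint would pass 70% of its speed; a pose out of reach is approached as far as the arm can. A call with a gripper value outside its range is refused whole. The fingers move at their own pace and stop on an object; "grip_force" is the grip in N (left out, the last holds). Time passes only in rows, so rows that repeat a pose let the fingers close. It gives the time, the measured TCP pose, the force, the opening and the grip force at its end, in the units of the state.
- r.get_state(): the state, without advancing time (a new reading comes with each control period).
- r.grab_frame(name): name is "scene" or "side" or "wrist"; returns the picture (384x512x3 uint8, blue, green, red); there is no depth.
- r.camera_info(name): a dict with "fx", "fy", "cx", "cy" (pixels), "dist" ([k1, k2, p1, p2, k3] as OpenCV has them; the pictures are not rectified), "xyz" and "rotation" of the camera in the world. Camera axes: x right, y down, z forward; pixel columns grow to the right and rows downward; lengths in m; the calibration is good to about 2 mm. A picture is of the moment at which its call begins: read the wrist's pose just before it. camera_info takes no time and is no camera call; for the wrist camera it gives the pose at the moment of the call.
- r.hand_in(): hands the job in; it is judged then, once.
The state is a dict: "time": time; "joint_pos": joint angles; "joint_vel": joint speeds; "joint_torque": joint torques, N m; "tcp_pos": TCP position; "ee_rot": TCP orientation; "contact_force": force on the tool from outside, world axes, zero at the start; "moment": the same for the moment, N m; "grip_width": opening from 0.0 (shut) to 1.0 (fully open); "grip_force": force on a finger pad.
Only numpy, scipy, OpenCV 4.12 (cv2) and the standard library are available. Lean on these libraries where they do the work, as an engineer would, in place of code of your own. Each camera call takes 0.05 s, during which the arm holds its last target. There are 200 camera calls.

### The job

The grinder has been cleaned and its burr collar put back loose. Turn the collar until the hole in its flange lines up with the hole of the fork at the flange's edge, and push the steel locking pin, which stands in the wooden block, through fork and flange until its shoulder sits fully home on the fork. Let go of it, and leave everything else standing where it is.

Things in the scene. Friction and masses are not known exactly. Their poses are not given: they have to be found in the camera images.
- collar (a joint): Angle of the loose burr collar about the grinder's burr axis (rad). 0: its flange hole lies exactly under the fork's hole; grows counter-clockwise seen from above. Starts 0.6 to 1.8, turns freely from -3 to 3 against light friction (0.06 N m), stays where left. Its bright flange is 140 mm across, 10 mm thick, with a single 13 mm hole through it, 57 mm from the axis.
- neck_top (a point): Centre of the upper end of the collar's round knurled dark neck (the place to grip the collar): 50 mm across, standing 55 mm above the flange's top face. z points up along the burr axis, which leans 30 degrees from vertical towards the grinder's front (tool along it to grip). The top face of the fork's upper ear lies 43 mm lower along the axis.
- collar_hole (a point): Centre of the hole in the collar's flange, at the flange's top face; moves round with the collar. z axis along the burr axis.
- fork: Fixed dark steel fork at the flange's edge, on the grinder's -y side. Two ears, 28 mm wide, 10 mm thick, above and below the flange with 2 mm gaps (34 mm in all), have 12 mm holes on one line, parallel to the burr axis and 57 mm from it. Origin: centre of the upper hole's mouth, on the upper ear's top face. z: up out of the hole, 30 degrees from vertical; -y: away from the burr axis; x: tangential.
- pin: Steel locking pin, 95 mm long, about 90 g, nose down in one of the block's three holes, shoulder on the block's top. Shank 10 mm across, 44 mm long, its last 8 mm tapering to 5 mm at the nose; then a shoulder disc 28 mm across, 5 mm thick; then a plain round handle 21 mm across, 49 to 91 mm from the nose. Origin: the nose's end; z along the pin towards its handle.
- pin_seat (a point): Point on the pin's axis at the underside of its shoulder disc, 44 mm above the nose. Fully home this point lies on the fork's origin.
- block: Fixed wooden tool block, 60 x 190 x 50 mm high, with three 12 mm holes right through in a row along its y axis, 65 mm apart, the middle one at its centre. They hold in any order the pin, a brush and a screwdriver, standing at most 65 mm above the block. Origin: centre of its underside; z up.
- grinder: Fixed coffee grinder: white slanting body on a dark base plate 250 x 160 mm. Its front, with the spout, is its -x side and leans over the base. Origin: on the table near the middle of the base. The collar sits on its upper end, the flange's underside centred 60 mm to the front of the origin and 200 mm above the table.
- dosing_cup: Bystander: steel dosing cup 58 mm across and 58 mm high, on the grinder's base under the spout.
- brush: Bystander: small wood-handled brush with flat black head, standing in the block; its head is 28 mm wide.
- driver: Bystander: screwdriver with a dark wooden handle 28 mm across, standing in the block.
- hopper: Bystander: the grinder's amber bean hopper, standing upside down on its black lid; 140 mm across, 165 mm high.
- cup_a: Bystander: white mug, 82 mm across, 75 mm high, beyond the block.
- cup_b: Bystander: white mug, 82 mm across, 75 mm high, left of the grinder.
- spoon: Bystander: steel cupping spoon 170 mm long, lying right of the block.
- tray: Bystander: blue round sample tray, 132 mm across, 34 mm high.

How it is judged:
By the outcome, as a careful person would: the job done as asked, in the order asked, and still so for the second after the job is handed in, with the robot touching nothing.
It also fails if it takes over 64 s, if anything falls off the work surface, if the arm or the gripper's body presses on something with over 40 N, if the wrist force passes 120 N, or if a joint passes its speed limit or range.

## Working session

There is one attempt and no reset: what is moved stays moved. The work goes in short steps, Python scripts to look and compute and a tool call to move; the robot and the scene stay as the last step left them, time stands still between calls to the robot, and variables do not carry over. Pictures are saved under pics/ and viewed, at most 10 in all, crops included, and the job is handed in when it is done.

Besides the shell and the picture viewer there is one more tool, called as name([rows], argument=value, ...), one row to a line, values as JSON. move_arm: Moves the arm, as the interface text tells. Its arguments: {"type":"object","properties":{"motion":{"type":"array"},"grip_force":{"type":"number"}},"required":["motion"]}

```bash
mkdir -p pics; ls; cat > h.py <<'E'
import numpy as np, cv2
from scipy.spatial.transform import Rotation as R
from rig import r
def cam(n):
    c=r.camera_info(n); K=np.array([[c['fx'],0,c['cx']],[0,c['fy'],c['cy']],[0,0,1.]])
    M=np.array(c['rotation'],float)
    if M.shape!=(3,3): M=R.from_rotvec(M).as_matrix()
    return K,np.array(c['dist'],float),np.array(c['xyz'],float),M
def ray(C,uv):
    K,d,o,M=C; p=cv2.undistortPoints(np.array([[uv]],float),K,d)[0,0]
    v=M@np.array([p[0],p[1],1]); return o,v/np.linalg.norm(v)
def onz(C,uv,z):
    o,v=ray(C,uv); return o+v*(z-o[2])/v[2]
def onplane(C,uv,p,n):
    o,v=ray(C,uv); return o+v*(np.dot(np.array(p)-o,n)/np.dot(v,n))
def tri(C1,u1,C2,u2):
    o,v=ray(C1,u1);p,w=ray(C2,u2)
    s=np.linalg.lstsq(np.c_[v,-w],p-o,rcond=None)[0]
    a=o+s[0]*v;b=p+s[1]*w; return (a+b)/2,np.linalg.norm(a-b)
def proj(C,P):
    K,d,o,M=C; return cv2.projectPoints(np.array(P,float).reshape(-1,3),cv2.Rodrigues(M.T)[0],-M.T@o,K,d)[0][:,0]
def shift(T):  # target 3x3 R, pos -> tool-frame shift cm and rotvec
    s=r.get_state(); Rm=R.from_rotvec(s['ee_rot']).as_matrix()
    return Rm.T@(np.array(T[1])-s['tcp_pos'])*100, R.from_matrix(Rm.T@T[0]).as_rotvec()
E
python3 - <<'E'
from h import *
for n in ['scene','side']:
    f=r.grab_frame(n); cv2.imwrite(f'pics/{n}0.png',f)
    print(n,r.camera_info(n))
print(r.camera_info('wrist')); print(r.get_state())
a=cv2.imread('pics/scene0.png');b=cv2.imread('pics/side0.png')
E
```

```text
pics
scene {'fx': 463.0312997833925, 'fy': 463.0312997833925, 'cx': 251.16332689652842, 'cy': 193.34826591360752, 'dist': array([-0.14347219,  0.        ,  0.        ,  0.        ,  0.        ]), 'xyz': array([ 1.46228742, -0.51439439,  0.97741542]), 'rotation': array([-2.0375339 , -1.13651934,  0.51395397])}
side {'fx': 355.6105885677475, 'fy': 355.6105885677475, 'cx': 257.6705791765981, 'cy': 190.4341125241489, 'dist': array([-0.09670832,  0.        ,  0.        ,  0.        ,  0.        ]), 'xyz': array([ 0.45321152, -1.08907519,  0.93198667]), 'rotation': array([-2.15960682,  0.18501107, -0.06500466])}
{'fx': 306.675099520642, 'fy': 306.675099520642, 'cx': 256.6143958467869, 'cy': 193.46527572925018, 'dist': array([-0.07333067,  0.        ,  0.        ,  0.        ,  0.        ]), 'xyz': array([ 0.33290247, -0.53456951,  0.37309744]), 'rotation': array([ 2.40930544, -1.54661693, -0.24793073])}
{'time': 0.1, 'joint_pos': array([ 1.10051888,  0.41792244, -0.01034405,  1.61413227,  0.00469183,
        1.11070342, -0.05299054]), 'joint_vel': array([ 0.00032087, -0.00025683, -0.00064659, -0.00197637,  0.00055757,
       -0.00189228, -0.00124005]), 'joint_torque': array([ 2.27042707e-03, -8.65817428e+01,  6.80932123e-01, -4.35632873e+01,
        1.93016441e-02,  5.00886992e-03, -7.12494375e-05]), 'tcp_pos': array([ 0.2597428 , -0.56814356,  0.25570984]), 'ee_rot': array([-3.06857915e+00, -6.68219326e-01,  4.78590494e-04]), 'contact_force': array([0.17809974, 0.04657465, 0.66335384]), 'moment': array([-0.03273614,  0.01752962,  0.03109828]), 'grip_force': 0.0, 'grip_width': 1.002756938446291}
```

View pics/scene0.png

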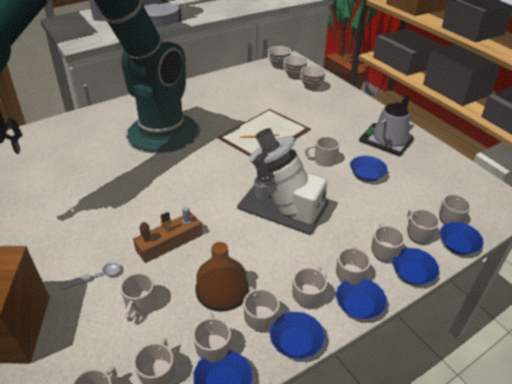

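View pics/side0.png

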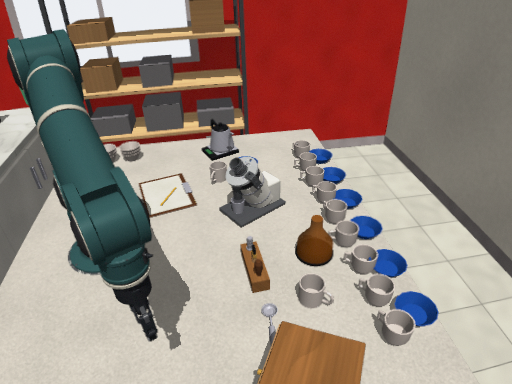

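The scene view has the grinder at (287,190), the block at (168,237) and the pin (grey) probably at (186,215). In the side view the block is at (256,265), the grinder at (250,190) and the pin at (250,243). I'll zoom in on both.

```bash
python3 - <<'E'
from h import *
a=cv2.imread('pics/scene0.png')[120:270,125:345];b=cv2.imread('pics/side0.png')[145:300,205:305]
A=cv2.resize(a,None,fx=2.3,fy=2.3,interpolation=3);B=cv2.resize(b,None,fx=2.8,fy=2.8,interpolation=3)
H=max(A.shape[0],B.shape[0]);o=np.zeros((H,A.shape[1]+B.shape[1],3),np.uint8)
o[:A.shape[0],:A.shape[1]]=A;o[:B.shape[0],A.shape[1]:]=B;print(o.shape,A.shape)
cv2.imwrite('pics/z1.png',o)
E
```

```text
(434, 786, 3) (345, 506, 3)
```

View pics/z1.png

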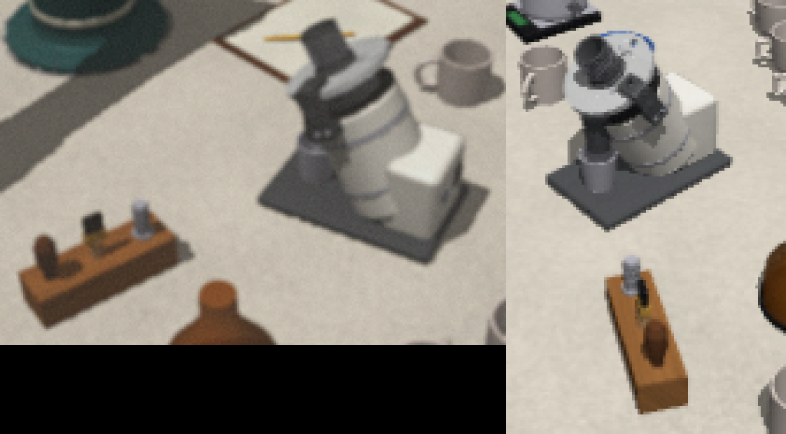

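```bash
python3 - <<'E'
from h import *
S,D=cam('scene'),cam('side')
s=lambda x,y:(125+x/2.3,120+y/2.3)
d=lambda x,y:(205+(x-506)/2.8,145+y/2.8)
nt=tri(S,s(325,28),D,d(594,44));print('neck',nt)
z=.015
for n,a,b in [('A',s(260,200),d(608,227-4)),('B',s(430,260),d(730,158))]: print(n,onz(S,a,z),onz(D,b,z),tri(S,a,D,b))
print('front left',onz(D,d(548,181),z))
print('pin',tri(S,s(140,203),D,d(631,259)))
for uv in [d(607,280),d(653,271),d(688,378),d(638,387)]: print('blk side',onz(D,uv,.05))
for uv in [s(20,275),s(42,302),s(180,236),s(150,212)]: print('blk sc',onz(S,uv,.05))
print('fork',tri(S,s(312,100),D,d(632,88)))
E
```

```text
neck (array([0.54559423, 0.11346995, 0.25736317]), np.float64(0.00014924021532776777))
A [0.54449164 0.01790292 0.015     ] [0.54154174 0.01914199 0.015     ] (array([0.54198796, 0.01971777, 0.01339995]), np.float64(0.0018718303465554357))
B [0.75455628 0.14407076 0.015     ] [0.74875848 0.14145131 0.015     ] (array([0.75047597, 0.14794428, 0.00981561]), np.float64(0.0006012547929465413))
front left [0.46326485 0.1357166  0.015     ]
pin (array([ 0.55316654, -0.15720878,  0.09900891]), np.float64(0.0006468506560737922))
blk side [ 0.52296537 -0.13737466  0.05      ]
blk side [ 0.58411745 -0.13129578  0.05      ]
blk side [ 0.59519272 -0.3189008   0.05      ]
blk side [ 0.53635406 -0.32195185  0.05      ]
blk sc [ 0.5430484  -0.31833208  0.05      ]
blk sc [ 0.59808599 -0.31195039  0.05      ]
blk sc [ 0.58340202 -0.12092852  0.05      ]
blk sc [ 0.52421563 -0.13346924  0.05      ]
fork (array([0.59285551, 0.06720732, 0.20182958]), np.float64(0.012290902922506735))
```

```bash
cat >> h.py <<'E'
def frame(yaw,roll=0):  # grinder frame G (x tang,y,z=a) and tool R with z=-a, tool x = tilted xg turned by roll about tool z
    c,s=np.cos(yaw),np.sin(yaw); a=np.array([-.5*c,-.5*s,np.sqrt(.75)]); y=np.array([-s,c,0]); x=np.cross(y,a)
    return np.c_[x,y,a], np.c_[x,-y,-a]@R.from_rotvec([0,0,roll]).as_matrix()
E
python3 - <<'E'
from h import *
C=cam('wrist');s=r.get_state();Rm=R.from_rotvec(s['ee_rot']).as_matrix()
print('cam in tool',Rm.T@(C[2]-s['tcp_pos']),Rm.T@C[3]); print('x,y tool',Rm[:,0],Rm[:,1])
G,T=frame(.55); nt=np.array([.5456,.1135,.2574]); print(G)
p,q=shift((T,nt+.11*G[:,2])); print(p,q, nt+.11*G[:,2])
E
```

```text
cam in tool [ 0.08048811 -0.00024757 -0.11739253] [[ 6.57032474e-04 -9.49733731e-01 -3.13058154e-01]
 [ 9.99998651e-01  1.52768679e-04  1.63529368e-03]
 [-1.50526809e-03 -3.13058806e-01  9.49732551e-01]]
x,y tool [ 9.09453319e-01  4.15806032e-01 -6.37941468e-05] [ 0.4158057  -0.90945276 -0.00113948]
[[ 0.73830789 -0.52268723 -0.42626226]
 [ 0.45266042  0.85252452 -0.26134361]
 [ 0.5         0.          0.8660254 ]]
[ 48.88023712 -49.45239296  -9.64207019] [ 0.03060643  0.52294669 -0.11868767] [0.49871115 0.0847522  0.35266279]
```

move_arm([
  [[5,-5,-5,0,0,0,8.5],[10,-10,-10,0,0.1,0,8.5],[15,-15,-12,0,0.2,0,8.5],[48.9,-49.5,-12,0.03,0.523,-0.119,8.5],[48.9,-49.5,-12,0.03,0.523,-0.119,8.5],[48.9,-49.5,-12,0.03,0.523,-0.119,8.5],[48.9,-49.5,-12,0.03,0.523,-0.119,8.5],[48.9,-49.5,-12,0.03,0.523,-0.119,8.5],[48.9,-49.5,-12,0.03,0.523,-0.119,8.5],[48.9,-49.5,-12,0.03,0.523,-0.119,8.5],[48.9,-49.5,-12,0.03,0.523,-0.119,8.5],[48.9,-49.5,-12,0.03,0.523,-0.119,8.5]],
])

```text
time: 1.3
tcp_pos: [0.4578, -0.0257, 0.3678]
ee_rot: [-2.798, -0.79, -0.751]
contact_force: [1.1, -0.7, -0.6]
grip_width: 0.996
grip_force: 0.0
```

```bash
python3 - <<'E'
from h import *
G,T=frame(.55); nt=np.array([.5456,.1135,.2574])
print(*shift((T,nt+.11*G[:,2])),r.get_state()['joint_pos'])
E
```

```text
[ 7.27557811 -7.27999409  5.92752897] [1.96672528e-03 5.05834546e-05 1.11717411e-03] [ 0.84613119 -0.18439302 -0.55897976  2.1021104  -0.61326366  0.91180706
 -0.42953111]
```

move_arm([
  [[7.3,-7.3,5.9,0,0,0,8.5],[7.3,-7.3,5.9,0,0,0,8.5],[7.3,-7.3,5.9,0,0,0,8.5],[7.3,-7.3,5.9,0,0,0,8.5],[7.3,-7.3,5.9,0,0,0,8.5]],
])

```text
time: 1.8
tcp_pos: [0.4983, 0.0827, 0.3527]
ee_rot: [-2.798, -0.791, -0.749]
contact_force: [0.1, -0.3, 0.2]
grip_width: 0.992
grip_force: 0.0
```

```bash
python3 - <<'E'
from h import *
import pickle
C=cam('wrist');f=r.grab_frame('wrist');pickle.dump((C,f),open('w1.pkl','wb'))
s=r.get_state();print(s['joint_pos'],s['tcp_pos'])
G,T=frame(.55); nt=np.array([.5456,.1135,.2574]);
print(proj(C,[nt,nt-.055*G[:,2],nt-.043*G[:,2]-.057*G[:,1]]))
cv2.imwrite('pics/w1.png',cv2.resize(f,(768,576),interpolation=3))
E
```

```text
[ 0.77537883 -0.11666317 -0.80273332  2.07208322 -0.4966136   0.73960446
 -0.76352116] [0.49838132 0.08209515 0.35277008]
[[254.40152699 198.19349491]
 [254.68663002 179.33620316]
 [316.35531056 182.99504181]]
```

View pics/w1.png

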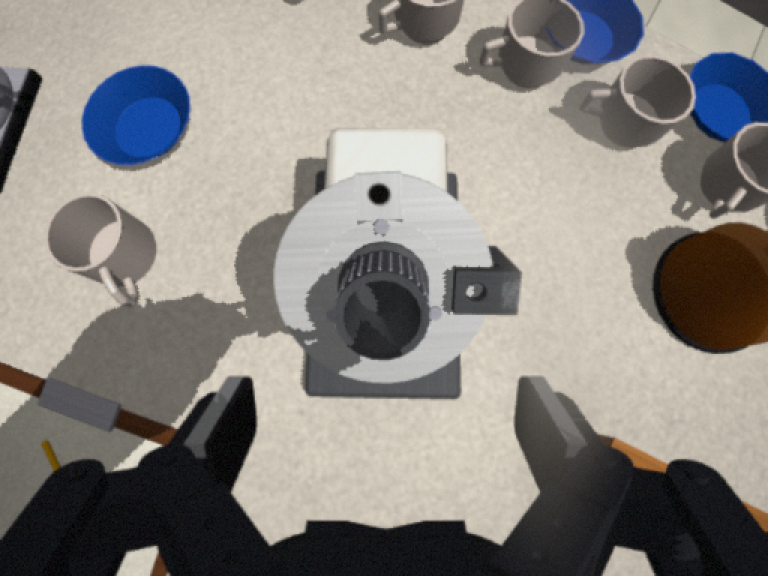

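The picture shows the flange hole at (379,193), the fork hole at (477,291) and the neck top's centre at about (382,316), in enlarged pixels (x1.5).

```bash
python3 - <<'E'
from h import *
import pickle
C,f=pickle.load(open('w1.pkl','rb')); g=cv2.cvtColor(f,cv2.COLOR_BGR2GRAY)
G,T=frame(.55)
# flange hole: dark blob
m=(g[118:140,242:264]<90).astype(np.uint8); n,l,st,ce=cv2.connectedComponentsWithStats(m); i=1+st[1:,4].argmax(); h=ce[i]+[242,118]; print('hole',h,st[i])
print(g[184:206,306:332])
# flange outline
hsv=cv2.cvtColor(f,cv2.COLOR_BGR2HSV)
for n,uv,z in [('neck',(382/1.5,316/1.5),.2563),('fork',(477/1.5,291/1.5),.2191)]: print(n,onz(C,uv,z))
# base edge
E
```

```text
hole [252.30769231 128.97202797] [  4   5  14  13 143]
[[ 71  72  70  73  72  71  70  74  73  76  78  71  73  73  74  74  71  68
   76  73  72  74  75  73  75  79]
 [ 72  75  74  78  73  73  72  69  72  69  71  73  70  72  72  71  74  72
   72  74  73  73  76  77  74  76]
 [ 72  74  78  78  73  76  76  74  74  74  75  72  74  72  74  73  72  73
   73  74  72  76  77  74  76  80]
 [ 73  74  74  75  73  76  74  75  75  75  75  74  73  72  77  75  73  77
   75  77  75  77  78  77  78  78]
 [ 73  73  75  77  74  73  74  75  68  68  66  71  64  63  66  73  75  76
   75  78  77  75  77  73  76  77]
 [ 78  77  73  74  74  75  76  73  67  78  85  88  85  81  61  61  64  74
   74  73  74  76  75  74  74  77]
 [ 76  77  78  78  74  78  90 130 115 110  97  92  93  92  89  62  54  72
   74  77  81  78  78  79  78  78]
 [ 77  76  76  77  76  85 141 188 189 180 108  91  92  92  92  82  47  50
   74  76  76  77  74  78  78  81]
 [ 76  79  74  79  77 117 184 195 193 176 104  90  90  90  87  73  41  45
   61  72  77  77  74  77  78  80]
 [ 75  77  76  77  87 160 193 195 187 134  93  92  90  94  89  6
[... 733 characters left out ...]
 61  54  56  51  50  48  58  63  67  72
   71  74  72  75  76  75  74  77]
 [ 75  73  78  74  74  73  75  78  75  73  70  68  72  71  70  73  76  74
   75  73  76  77  76  77  75  77]
 [ 76  74  77  75  77  74  74  75  77  79  75  76  74  78  74  77  76  76
   77  79  77  73  75  76  75  77]
 [ 76  75  76  76  75  75  75  74  74  76  74  77  75  74  74  76  78  76
   76  77  78  79  76  76  77  79]
 [ 72  72  73  75  74  74  74  70  79  75  70  76  75  74  72  76  75  77
   75  74  75  76  77  77  76  76]
 [ 76  75  75  71  76  74  74  76  75  71  73  74  75  73  76  74  73  76
   72  76  73  78  79  76  78  77]]
neck [0.53740546 0.10820782 0.2563    ]
fork [0.58576075 0.06969896 0.2191    ]
```

```bash
python3 - <<'E'
from h import *
import pickle
C,f=pickle.load(open('w1.pkl','rb'))
G,T=frame(.55)
F=onz(C,(317,194.2),.2191); c0=onz(C,(254.7,210.7),.2563)
ft=c0-.055*G[:,2]; H=onplane(C,(252.3,129),ft,G[:,2])
print('F',F,'F rel',G.T@(F-c0),'H rel',G.T@(H-ft))
c1=F+.057*G[:,1]+.043*G[:,2]; print('neck from fork',c1)
h=G.T@(H-(c1-.055*G[:,2])); print('H rel c1',h,'theta',np.arctan2(h[1],h[0])+np.pi/2, np.hypot(h[0],h[1]))
g=c1-.004*G[:,2]  # TCP 
print(*shift((T,g)))
E
```

```text
F [0.58511131 0.07039578 0.2191    ] F rel [-0.00047157 -0.05714471 -0.0426826 ] H rel [5.71094427e-02 2.41167823e-03 1.61310280e-17]
neck from fork [0.53698886 0.1077519  0.25633909]
H rel c1 [ 0.05758101  0.00255639 -0.0003174 ] theta 1.615163557361481 0.057637730864904126
[-0.80470134 -0.18722019 11.06746501] [0.00160325 0.00045292 0.00017503]
```

move_arm([
  [[-0.8,-0.2,2,0,0,0,8.5],[-0.8,-0.2,5,0,0,0,8.5],[-0.8,-0.2,8,0,0,0,8.5],[-0.8,-0.2,10,0,0,0,8.5],[-0.8,-0.2,11,0,0,0,8.5],[-0.8,-0.2,11,0,0,0,4],[-0.8,-0.2,11,0,0,0,4],[-0.8,-0.2,11,0,0,0,4],[-0.8,-0.2,11,0,0,0,4],[-0.8,-0.2,11,0,0,0,4]],
], grip_force=30)

```text
time: 2.85
tcp_pos: [0.5383, 0.1091, 0.2544]
ee_rot: [-2.799, -0.79, -0.751]
contact_force: [-5.0, -0.4, 5.2]
grip_width: 0.573
grip_force: 30.1
```

move_arm([
  [[0,0,0,0,0,0.14,4],[0,0,0,0,0,0.28,4],[0,0,0,0,0,0.42,4],[0,0,0,0,0,0.56,4],[0,0,0,0,0,0.7,4],[0,0,0,0,0,0.84,4],[0,0,0,0,0,0.98,4],[0,0,0,0,0,1.12,4],[0,0,0,0,0,1.26,4],[0,0,0,0,0,1.4,4],[0,0,0,0,0,1.52,4],[0,0,0,0,0,1.61,4]],
])

```text
time: 4.05
tcp_pos: [0.5383, 0.1084, 0.2541]
ee_rot: [-2.292, 1.351, -0.338]
contact_force: [-5.0, -4.6, -0.5]
grip_width: 0.577
grip_force: 30.7
```

move_arm([
  [[0,0,0,0,0,0,4],[0,0,0,0,0,0,4],[0,0,0,0,0,0,4]],
])

```text
time: 4.35
tcp_pos: [0.5383, 0.1084, 0.2542]
ee_rot: [-2.295, 1.346, -0.339]
contact_force: [-5.5, -4.4, -0.6]
grip_width: 0.576
grip_force: 30.6
```

```bash
python3 - <<'E'
from h import *
s=r.get_state();print(s['joint_pos'],s['tcp_pos'],s['contact_force'],s['moment'])
G,T=frame(.55);print((R.from_matrix(T).inv()*R.from_rotvec(s['ee_rot'])).as_rotvec())
E
```

```text
[ 0.3746237   0.12438846 -0.56396949  2.12366441 -0.28137664  0.43693613
 -2.5740651 ] [0.53829266 0.10841315 0.25418884] [-5.4915348  -4.4379925  -0.59832377] [-0.66728405  0.702256   -0.19114903]
[-0.00234253  0.00224612  1.60984908]
```

move_arm([
  [[0,0,0,0,0,0,8.5],[0,0,0,0,0,0,8.5],[0,0,0,0,0,0,8.5],[0,0,0,0,0,0,8.5],[0,0,-2,0,0,0,8.5],[0,0,-5,0,0,0,8.5],[0,0,-8,0,0,0,8.5],[0,0,-8,0,0,0,8.5],[0,0,-8,0,0,0,8.5],[0,0,-8,0,0,0,8.5]],
])

```text
time: 5.35
tcp_pos: [0.5043, 0.0889, 0.3223]
ee_rot: [-2.296, 1.344, -0.337]
contact_force: [0.5, 0.4, -0.2]
grip_width: 0.994
grip_force: 0.0
```

```bash
python3 - <<'E'
from h import *
import pickle
C=cam('wrist');f=r.grab_frame('wrist');pickle.dump((C,f),open('w2.pkl','wb'))
u=proj(C,[[.5851,.0704,.2191]])[0];print(u)
x,y=np.round(u).astype(int);x0,y0=x-70,y-60
cv2.imwrite('pics/w2.png',cv2.resize(f[max(y0,0):y0+110,x0:x0+140],None,fx=5,fy=5,interpolation=cv2.INTER_NEAREST));print(x0,y0)
E
```

```text
[253.89569226 124.05630078]
184 64
```

View pics/w2.png

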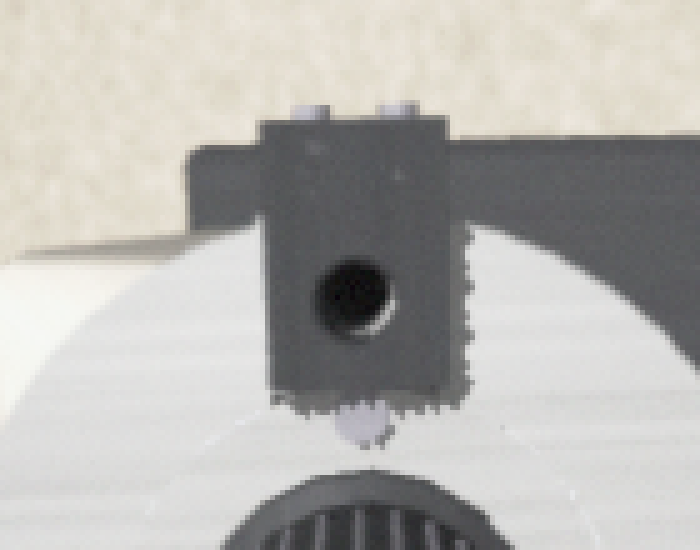

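The enlarged crop shows the fork hole's mouth centred at (355,299). A bright sliver of flange shows at its lower right, so I'll compare that with projections at small collar errors.

```bash
python3 - <<'E'
from h import *
import pickle
C,f=pickle.load(open('w2.pkl','rb'));C1,_=pickle.load(open('w1.pkl','rb'))
G,T=frame(.55)
F,e=tri(C1,(317,194.2),C,(254.5,123.4));print(F,e,onz(C,(254.5,123.4),.2191))
F=onz(C,(254.5,123.4),.2191)
t=np.linspace(0,2*np.pi,8,endpoint=False)
cr=lambda c,rad:proj(C,[c+rad*(np.cos(a)*G[:,0]+np.sin(a)*G[:,1]) for a in t])
crop=lambda p:((p-[184,64]+.5)*5).round().astype(int).tolist()
print('mouth',crop(cr(F,.006)))
print('ear low',crop(cr(F-.010*G[:,2],.006)))
for th in (-.06,0,.06): print(th,crop(cr(F-.012*G[:,2]+.057*th*G[:,0],.0065)))
g=cv2.cvtColor(f,cv2.COLOR_BGR2GRAY);print(g[113:136,244:268])
E
```

```text
[0.58554935 0.0702903  0.21759297] 2.733559433034613e-05 [0.58488862 0.06968561 0.2191    ]
mouth [[315, 301], [328, 329], [357, 339], [384, 327], [395, 298], [382, 270], [353, 259], [326, 272]]
ear low [[317, 295], [330, 322], [357, 332], [383, 320], [393, 292], [381, 265], [354, 255], [327, 267]]
-0.06 [[336, 293], [349, 322], [378, 333], [407, 320], [418, 290], [405, 261], [376, 250], [347, 263]]
0 [[315, 294], [328, 323], [357, 334], [385, 321], [396, 291], [383, 262], [354, 251], [325, 264]]
0.06 [[293, 295], [306, 324], [336, 334], [364, 321], [375, 292], [362, 263], [332, 251], [304, 265]]
[[ 88  86  84  86  89  89  87  85  92  89  89  91  90  88  85  86  90  86
   88  89  88  88  86  87]
 [ 89  87  89  89  90  89  87  91  88  87  88  86  85  88  88  86  85  87
   85  89  88  88  87  88]
 [ 87  89  85  86  87  88  85  87  78  72  70  69  73  72  78  87  85  82
   85  85  85  87  87  86]
 [ 87  86  87  87  88  87  78  69  59  45  40  42  50  53  64  73  79  84
   84  83  87  90  88  90]
 [ 88  87  85  83  89  75  62  44  28  26  22  21  31  33  41  52  74  78
   83  89  88  85 
[... 1127 characters left out ...]
88  87  80  68  53  37  47  48  47  53  66  78 125 161 169 124  91
   89  87  87  88  88  87]
 [ 87  85  86  82  78  71  55  49  54  64  87 110 116 117 141 116  89  85
   87  86  87  88  88  84]
 [ 86  85  88  87  85  81  72  65  57  57  66  76  80  78  95  84  83  87
   89  87  88  89  90  86]
 [ 88  84  83  82  84  85  84  75  74  71  70  66  69  77  85  87  88  85
   84  84  85  88  89  87]
 [ 86  85  86  87  87  90  88  87  87  82  79  83  83  83  86  87  85  85
   84  85  84  87  86  84]
 [ 85  85  85  88  88  88  90  88  87  84  86  83  91  86  84  84  85  83
   83  86  89  86  86  87]
 [ 85  88  85  86  89  92  88  89  89  89  86  90  88  85  86  83  86  84
   84  87  86  87  88  87]]
```

The pin's nose taper will centre the remaining error of about 0.03 rad. Next is the pin, and I'll unwind the wrist on the way.

move_arm([
  [[0,0,-3,0,0,-0.14,6],[0,0,-5,0,0,-0.28,6],[0,0,-6,0,0,-0.42,6],[0,0,-6,0,0,-0.56,6],[0,0,-6,0,0,-0.7,6],[0,0,-6,0,0,-0.84,6],[0,0,-6,0,0,-0.98,6],[0,0,-6,0,0,-1.12,6],[0,0,-6,0,0,-1.26,6],[0,0,-6,0,0,-1.4,6],[0,0,-6,0,0,-1.54,6],[0,0,-6,0,0,-1.6,6]],
])

```text
time: 6.6
tcp_pos: [0.4788, 0.0734, 0.3739]
ee_rot: [-2.798, -0.784, -0.747]
contact_force: [0.3, -0.3, -0.3]
grip_width: 0.703
grip_force: 0.0
```

```bash
cat >> h.py <<'E'
def down(az):
    x=np.array([np.cos(az),np.sin(az),0]);z=np.array([0,0,-1.]);return np.c_[x,np.cross(z,x),z]
E
python3 - <<'E'
from h import *
print(*shift((down(np.deg2rad(121.5)),[.555,-.155,.20])),r.get_state()['joint_pos'])
E
```

```text
[-13.31274889  23.49991934  12.35905005] [ 0.40874626 -0.41012059 -1.53497384] [ 0.29266208 -0.16135571 -0.33127073  2.08525272 -0.42403972  0.78456389
 -0.83312278]
```

move_arm([
  [[-2,4,0,0.04,-0.04,-0.14,6],[-4,8,0,0.08,-0.08,-0.28,6],[-6,12,2,0.12,-0.12,-0.42,6],[-13.3,23.5,12.4,0.409,-0.41,-1.535,6],[-13.3,23.5,12.4,0.409,-0.41,-1.535,6],[-13.3,23.5,12.4,0.409,-0.41,-1.535,6],[-13.3,23.5,12.4,0.409,-0.41,-1.535,6],[-13.3,23.5,12.4,0.409,-0.41,-1.535,6],[-13.3,23.5,12.4,0.409,-0.41,-1.535,6],[-13.3,23.5,12.4,0.409,-0.41,-1.535,6],[-13.3,23.5,12.4,0.409,-0.41,-1.535,6],[-13.3,23.5,12.4,0.409,-0.41,-1.535,6]],
])

```text
time: 7.8
tcp_pos: [0.5543, -0.1538, 0.1991]
ee_rot: [-1.533, -2.74, -0.001]
contact_force: [-0.2, -0.3, -0.1]
grip_width: 0.703
grip_force: 0.0
```

move_arm([
  [[0,0,0,0,0,0,6],[0,0,0,0,0,0,6],[0,0,0,0,0,0,6]],
])

```text
time: 8.1
tcp_pos: [0.5538, -0.1557, 0.2001]
ee_rot: [-1.546, -2.733, -0.004]
contact_force: [0.6, -0.0, 0.7]
grip_width: 0.706
grip_force: 0.0
```

```bash
python3 - <<'E'
from h import *
import pickle
C=cam('wrist');f=r.grab_frame('wrist');pickle.dump((C,f),open('w3.pkl','wb'))
print(r.get_state()['tcp_pos'],*shift((down(np.deg2rad(121.5)),[.555,-.155,.20])),r.get_state()['joint_pos'])
print(proj(C,[[.555,-.155,.097],[.555,-.155,.05]]))
cv2.imwrite('pics/w3.png',cv2.resize(f,(768,576),interpolation=3))
E
```

```text
[ 0.55386041 -0.15562179  0.20013067] [-0.00553157  0.12968289  0.01324786] [ 0.00150341 -0.00230623 -0.00791223] [ 0.34366685  0.39421973 -0.15307968  1.79029118  0.06810659  0.96279178
  0.70506107]
[[257.99715446 203.30648833]
 [257.68106846 185.6090676 ]]
```

View pics/w3.png

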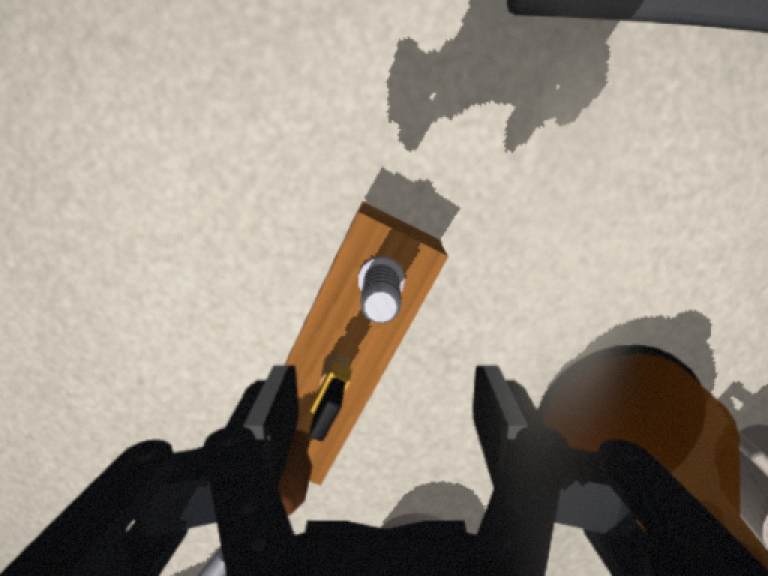

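The pin's top is at (380,305) and its shoulder at (382,278). The brush lies at lower left, clear of the finger paths.

```bash
python3 - <<'E'
from h import *
import pickle
C,f=pickle.load(open('w3.pkl','rb'))
top=onz(C,(379.5/1.5,305/1.5),.101);sh=onz(C,(381.5/1.5,278/1.5),.055);print(top,sh)
p=(top+sh)/2;p[2]=.087
print(*shift((down(np.deg2rad(121.5)),p)))
E
```

```text
[ 0.55101592 -0.15571684  0.101     ] [ 0.55150308 -0.155047    0.055     ]
[ 0.12853141 -0.22736609 11.31306713] [ 0.00150341 -0.00230623 -0.00791223]
```

move_arm([
  [[0.1,-0.2,3,0,0,0,6],[0.1,-0.2,6,0,0,0,6],[0.1,-0.2,9,0,0,0,6],[0.1,-0.2,10.5,0,0,0,6],[0.1,-0.2,11.3,0,0,0,6],[0.1,-0.2,11.3,0,0,0,6],[0.1,-0.2,11.3,0,0,0,1],[0.1,-0.2,11.3,0,0,0,1],[0.1,-0.2,11.3,0,0,0,1],[0.1,-0.2,11.3,0,0,0,1],[0.1,-0.2,11.3,0,0,0,1],[0.1,-0.2,11.3,0,0,0,1]],
], grip_force=50)

```text
time: 9.35
tcp_pos: [0.5524, -0.1553, 0.0884]
ee_rot: [1.542, 2.736, 0.004]
contact_force: [-1.7, 0.7, 8.7]
grip_width: 0.229
grip_force: 48.6
```

move_arm([
  [[0,0,-1,0,0,0,1],[0,0,-3,0,0,0,1],[0,0,-6,0,0,0,1],[0,0,-10,0,0,0,1],[0,0,-14,0,0,0,1],[0,0,-18,0,0,0,1],[0,0,-22,0,0,0,1],[0,0,-25,0,0,0,1],[0,0,-26,0,0,0,1],[0,0,-26,0,0,0,1]],
])

```text
time: 10.35
tcp_pos: [0.552, -0.1557, 0.349]
ee_rot: [1.542, 2.735, 0.004]
contact_force: [-0.2, 0.1, -1.2]
grip_width: 0.229
grip_force: 48.9
```

```bash
python3 - <<'E'
from h import *
G,T=frame(.55,-np.pi/2);F=np.array([.5851,.0701,.2189])
s=r.get_state();print(s['tcp_pos'],s['grip_width'],s['joint_pos'])
print(*shift((T,F+.1134*G[:,2])))
E
```

```text
[ 0.55200291 -0.15570697  0.34902971] 0.22924063413905935 [ 0.35343437  0.25619582 -0.16025423  1.62505945  0.04035806  1.2612737
  0.73050294]
[17.57125529  8.84552966  3.21713509] [-0.52044192  0.00164877 -0.0054426 ]
```

move_arm([
  [[4,2,0,-0.12,0,0,1],[8,4,0,-0.24,0,0,1],[12,6,0,-0.36,0,0,1],[15,7.5,0.5,-0.46,0,0,1],[17.6,8.8,1.5,-0.52,0.002,-0.005,1],[17.6,8.8,3.2,-0.52,0.002,-0.005,1],[17.6,8.8,3.2,-0.52,0.002,-0.005,1],[17.6,8.8,3.2,-0.52,0.002,-0.005,1],[17.6,8.8,3.2,-0.52,0.002,-0.005,1],[17.6,8.8,3.2,-0.52,0.002,-0.005,1]],
])

```text
time: 11.35
tcp_pos: [0.5363, 0.0401, 0.3162]
ee_rot: [1.377, 2.455, 0.657]
contact_force: [0.0, -0.1, -0.7]
grip_width: 0.233
grip_force: 49.1
```

```bash
python3 - <<'E'
from h import *
import pickle
C=cam('wrist');f=r.grab_frame('wrist');pickle.dump((C,f),open('w4.pkl','wb'))
G,T=frame(.55,-np.pi/2);F=np.array([.5851,.0701,.2189])
s=r.get_state();print(s['tcp_pos'],s['joint_pos']);print(*shift((T,F+.1134*G[:,2])))
nose=s['tcp_pos']-.0824*G[:,2];print('F,nose px',proj(C,[F,nose,nose+.044*G[:,2]]))
x,y=np.round(proj(C,[F])[0]).astype(int);x0,y0=x-70,y-55
cv2.imwrite('pics/w4.png',cv2.resize(f[y0:y0+110,x0:x0+140],None,fx=5,fy=5,interpolation=cv2.INTER_NEAREST));print(x0,y0)
E
```

```text
[0.53620986 0.04018981 0.3160999 ] [ 0.31088189  0.02255433 -0.30625203  2.05896702 -0.43689233  0.65522124
  0.84903768]
[-0.00523299  0.10341548 -0.05676908] [-0.00198543 -0.00151188 -0.00183328]
F,nose px [[258.0379763  199.01685279]
 [256.68192936 213.26414085]
 [256.56966868 242.32203532]]
188 144
```

View pics/w4.png

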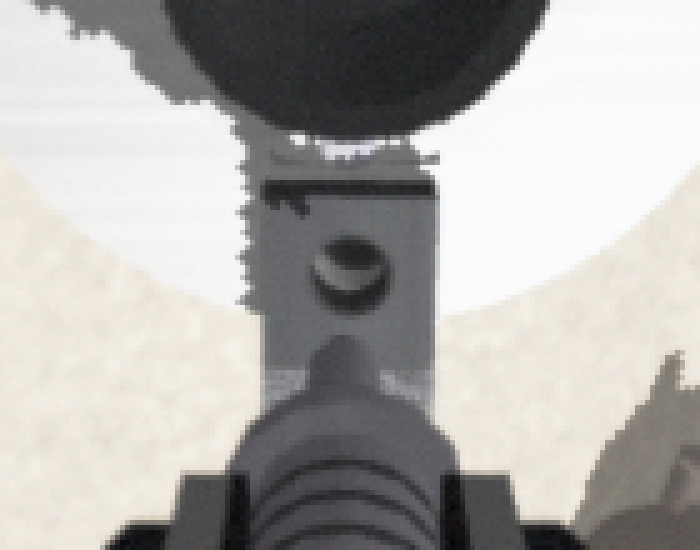

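The fork hole's mouth is at crop (350,275) and the nose tip at about (343,350), so the nose is some 1 mm off to the left. I'll move closer and check again.

move_arm([
  [[0.05,0.1,1,-0.002,-0.001,-0.002,1],[0.05,0.1,2,-0.002,-0.001,-0.002,1],[0.05,0.1,2.4,-0.002,-0.001,-0.002,1],[0.05,0.1,2.4,-0.002,-0.001,-0.002,1],[0.05,0.1,2.4,-0.002,-0.001,-0.002,1],[0.05,0.1,2.4,-0.002,-0.001,-0.002,1]],
])

```text
time: 12.0
tcp_pos: [0.5466, 0.0476, 0.2956]
ee_rot: [1.373, 2.455, 0.658]
contact_force: [-0.2, -0.2, -0.5]
grip_width: 0.232
grip_force: 49.1
```

```bash
python3 - <<'E'
from h import *
import pickle
C=cam('wrist');f=r.grab_frame('wrist');pickle.dump((C,f),open('w5.pkl','wb'));sd=r.grab_frame('side')
G,T=frame(.55,-np.pi/2);F=np.array([.5851,.0701,.2189])
s=r.get_state();print(s['contact_force']);print(*shift((T,F+.0824*G[:,2])))
nose=s['tcp_pos']-.0824*G[:,2];print('F,nose px',proj(C,[F,nose,nose+.044*G[:,2]]))
D=cam('side');print('side F,nose',proj(D,[F,nose]))
x,y=np.round(proj(C,[F])[0]).astype(int);x0,y0=x-35,y-40;print(x0,y0)
A=cv2.resize(f[y0:y0+60,x0:x0+70],None,fx=6,fy=6,interpolation=cv2.INTER_NEAREST)
x,y=np.round(proj(D,[F])[0]).astype(int);x0,y0=x-28,y-40;print(x0,y0)
B=cv2.resize(sd[y0:y0+60,x0:x0+60],None,fx=6,fy=6,interpolation=cv2.INTER_NEAREST)
cv2.imwrite('pics/w5.png',np.hstack([A,B]))
E
```

```text
[ 0.38217074  0.30724789 -0.9400108 ]
[-0.09406899  0.02454478  0.63666276] [-1.42071544e-05 -6.82280758e-04  4.79275794e-04]
F,nose px [[256.88265479 211.2387028 ]
 [256.54456895 213.34115997]
 [256.54497841 242.47898259]]
side F,nose [[248.448851   173.90703446]
 [247.55443152 172.92777588]]
222 171
220 134
```

View pics/w5.png

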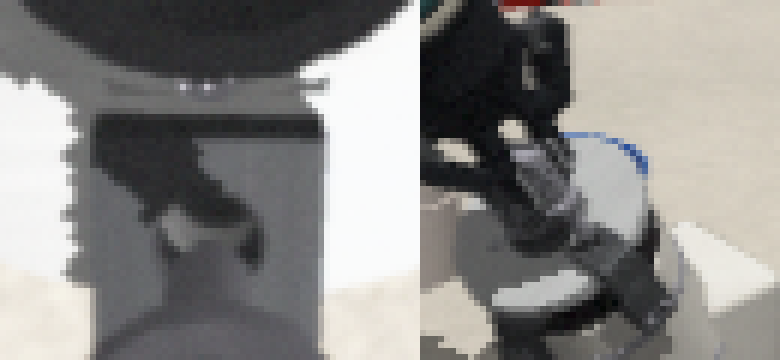

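Left: the nose is at x≈205 and the hole's centre at x≈212, with the nose right over the hole. I'll correct by 0.6 mm and go in slowly, watching the force.

move_arm([
  [[-0.1,0.06,0,0,0,0,1],[-0.1,0.06,0.3,0,0,0,1],[-0.1,0.06,0.6,0,0,0,1],[-0.1,0.06,0.9,0,0,0,1],[-0.1,0.06,1.2,0,0,0,1],[-0.1,0.06,1.4,0,0,0,1],[-0.1,0.06,1.4,0,0,0,1]],
])

```text
time: 12.8
tcp_pos: [0.5535, 0.0509, 0.2832]
ee_rot: [1.373, 2.456, 0.658]
contact_force: [0.0, -0.3, -0.7]
grip_width: 0.234
grip_force: 49.1
```

```bash
cat > st.py <<'E'
from h import *
G,T=frame(.55,-np.pi/2);F=np.array([.5851,.0701,.2189])
s=r.get_state();Rm=R.from_rotvec(s['ee_rot']).as_matrix()
print('force tool',(Rm.T@s['contact_force']).round(2),'mom',(Rm.T@s['moment']).round(2),s['grip_width']);print(*shift((T,F+.0384*G[:,2])))
E
python3 st.py
```

```text
force tool [-0.29 -0.48  0.53] mom [ 0.65  0.02 -0.01] 0.23370647724398638
[-0.01892331 -0.00898974  3.58159271] [-0.00064161 -0.00135185  0.00049543]
```

move_arm([
  [[0,0,0.2,0,0,0,1],[0,0,0.4,0,0,0,1],[0,0,0.6,0,0,0,1],[0,0,0.8,0,0,0,1],[0,0,1.0,0,0,0,1],[0,0,1.2,0,0,0,1],[0,0,1.4,0,0,0,1],[0,0,1.4,0,0,0,1]],
])

```text
time: 13.6
tcp_pos: [0.5594, 0.0545, 0.2712]
ee_rot: [1.373, 2.455, 0.658]
contact_force: [0.9, 0.8, 0.1]
grip_width: 0.228
grip_force: 49.1
```

```bash
python3 st.py
```

```text
force tool [0.19 1.05 0.5 ] mom [ 0.65  0.03 -0.  ] 0.22795523401077603
[-0.01461    -0.01107769  2.18739445] [-0.00056254 -0.00125864  0.00044547]
```

Nearly free: the nose is in the flange. I'll carry on.

move_arm([
  [[0,0,0.2,0,0,0,1],[0,0,0.4,0,0,0,1],[0,0,0.6,0,0,0,1],[0,0,0.8,0,0,0,1],[0,0,1.0,0,0,0,1],[0,0,1.2,0,0,0,1],[0,0,1.4,0,0,0,1],[0,0,1.6,0,0,0,1],[0,0,1.7,0,0,0,1],[0,0,1.7,0,0,0,1]],
])

```text
time: 14.6
tcp_pos: [0.5667, 0.0589, 0.2566]
ee_rot: [1.373, 2.455, 0.658]
contact_force: [-0.7, 0.1, -2.4]
grip_width: 0.232
grip_force: 49.1
```

```bash
python3 st.py
```

```text
force tool [ 0.45 -1.68  1.83] mom [ 0.58 -0.03  0.02] 0.2315020879918263
[-0.00989391 -0.01766764  0.49981081] [-0.00045302 -0.00113606  0.00048314]
```

move_arm([
  [[0,0,0.1,0,0,0,1],[0,0,0.2,0,0,0,1],[0,0,0.3,0,0,0,1],[0,0,0.4,0,0,0,1],[0,0,0.5,0,0,0,1],[0,0,0.55,0,0,0,1],[0,0,0.55,0,0,0,1]],
])

```text
time: 15.3
tcp_pos: [0.5687, 0.0602, 0.2527]
ee_rot: [1.373, 2.455, 0.658]
contact_force: [-18.6, -4.5, 19.8]
grip_width: 0.233
grip_force: 52.2
```

```bash
python3 st.py
```

```text
force tool [  5.93  -5.91 -26.21] mom [1.9  1.1  0.04] 0.23292482481098248
[-0.00723911 -0.03097412  0.0407785 ] [-0.00028995 -0.0008376   0.00073289]
```

Contact at 26 N at the expected depth, so it looks seated. I'll release, back off and check.

move_arm([
  [[0,0,-0.05,0,0,0,1],[0,0,-0.05,0,0,0,4.5],[0,0,-0.05,0,0,0,4.5],[0,0,-0.05,0,0,0,4.5],[0,0,-1,0,0,0,4.5],[0,0,-3,0,0,0,4.5],[0,0,-6,0,0,0,4.5],[0,0,-9,0,0,0,4.5],[0,0,-11,0,0,0,4.5],[0,0,-11,0,0,0,4.5],[0,0,-11,0,0,0,4.5]],
])

```text
time: 16.4
tcp_pos: [0.5221, 0.0314, 0.3475]
ee_rot: [1.373, 2.454, 0.658]
contact_force: [-0.6, -0.3, -0.4]
grip_width: 0.528
grip_force: 0.0
```

```bash
python3 - <<'E'
from h import *
C=cam('wrist');f=r.grab_frame('wrist');D=cam('side');sd=r.grab_frame('side');S=cam('scene');sc=r.grab_frame('scene')
G,T=frame(.55);F=np.array([.5851,.0701,.2189])
P=[F,F+.005*G[:,2],F+.051*G[:,2]]
for n,c in (('w',C),('side',D)): print(n,proj(c,P).round(1).tolist())
def crop(f,c,k,w,h):
    x,y=np.round(proj(c,[P[1]])[0]).astype(int);x0,y0=x-w//2,y-h//2;print(x0,y0)
    return cv2.resize(f[y0:y0+h,x0:x0+w],None,fx=k,fy=k,interpolation=cv2.INTER_NEAREST)
cv2.imwrite('pics/w6.png',np.hstack([crop(f,C,4,100,120),crop(sd,D,8,48,60)]))
print(r.get_state()['contact_force'])
E
```

```text
w [[256.1, 185.9], [256.1, 187.5], [256.1, 205.7]]
side [[248.4, 173.9], [247.9, 173.2], [242.7, 166.2]]
206 128
224 143
[-0.44917677 -0.20098007 -0.11559165]
```

View pics/w6.png

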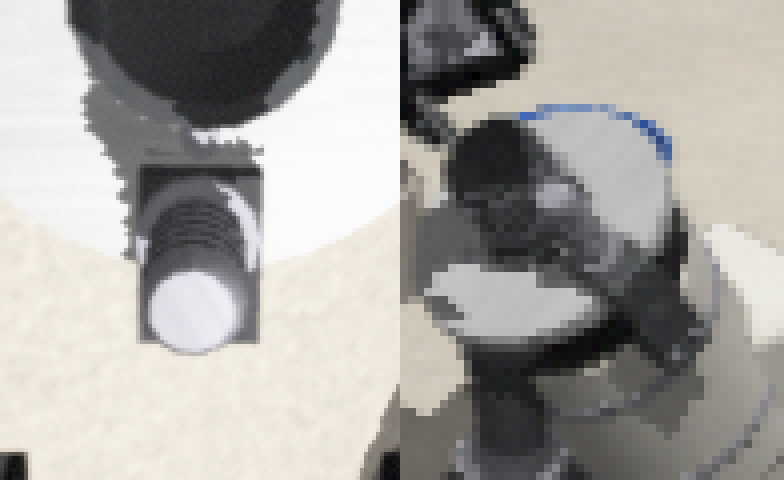

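The pin stands in the fork with its shoulder on the ear. Its top at wrist (254,205.5) is close to the predicted home (256.1,205.7). I'll press lightly on the top with the closed fingers to confirm it is home.

move_arm([
  [[0,-0.05,2,0,0,0,0],[0,-0.05,4,0,0,0,0],[0,-0.05,5.5,0,0,0,0],[0,-0.05,6.5,0,0,0,0],[0,-0.05,6.8,0,0,0,0],[0,-0.05,7.0,0,0,0,0],[0,-0.05,7.2,0,0,0,0],[0,-0.05,7.3,0,0,0,0],[0,-0.05,7.3,0,0,0,0]],
])

```text
time: 17.45
tcp_pos: [0.5534, 0.0501, 0.2856]
ee_rot: [1.372, 2.453, 0.659]
contact_force: [-11.6, -2.8, 17.6]
grip_width: -0.001
grip_force: 10.7
```

```bash
sed -i 's/\.0384/.076/' st.py; python3 st.py
```

```text
force tool [  3.68  -1.   -20.97] mom [ 0.82  0.83 -0.01] -0.0006274405120339355
[ 0.0468539  -0.09388621  0.04807511] [0.00186677 0.00070193 0.00096943]
```

move_arm([
  [[0,0,0.03,0,0,0,0],[0,0,0.05,0,0,0,0],[0,0,0.05,0,0,0,0]],
])

```text
time: 17.75
tcp_pos: [0.5537, 0.0501, 0.2857]
ee_rot: [1.372, 2.452, 0.659]
contact_force: [-18.5, -5.0, 26.2]
grip_width: -0.0
grip_force: 16.0
```

```bash
python3 st.py
```

```text
force tool [  5.4   -2.74 -31.95] mom [ 1.14  1.21 -0.02] -0.00034938637500546795
[ 0.06384147 -0.11381577  0.04288094] [0.00234293 0.00124753 0.00100182]
```

Rigid: the force rose 11 N with only 0.05 mm of travel, so it is fully home. I'll back away and take a last look.

move_arm([
  [[0,0,-0.2,0,0,0,0],[0,0,-2,0,0,0,0],[0,0,-5,0,0,0,0],[0,0,-8,0,0,0,0],[0,0,-10,0,0,0,0],[0,0,-10,0,0,0,0],[0,0,-10,0,0,0,0]],
])

```text
time: 18.45
tcp_pos: [0.5106, 0.0243, 0.3702]
ee_rot: [1.373, 2.454, 0.658]
contact_force: [0.2, 0.3, 0.1]
grip_width: -0.004
grip_force: 0.0
```

```bash
python3 - <<'E'
from h import *
C=cam('wrist');f=r.grab_frame('wrist');sc=r.grab_frame('scene')
G,T=frame(.55);F=np.array([.5851,.0701,.2189])
print(proj(C,[F+.051*G[:,2]]),r.get_state()['contact_force'])
cv2.imwrite('pics/w7.png',np.hstack([f[90:290,160:360],sc[100:300,120:320]]).repeat(2,0).repeat(2,1))
E
```

```text
[[256.61078158 194.33249465]] [-1.19327914  0.48651032 -0.73785174]
```

View pics/w7.png

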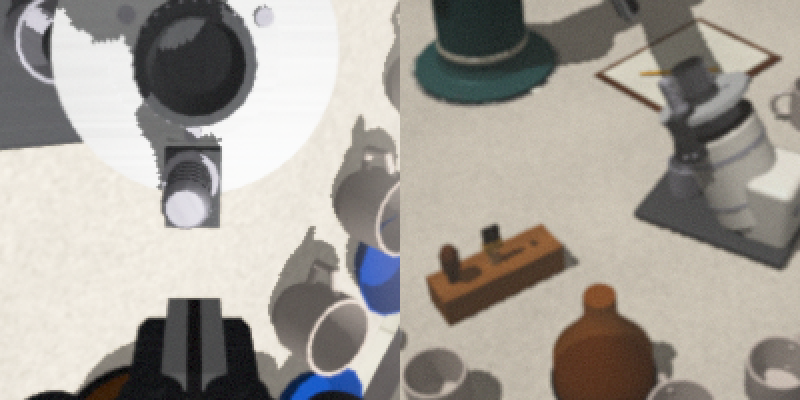

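The pin stands in the fork, top at wrist px (253.5,194), and everything else is in place. The top looks about 1.5 mm towards the front, so I'll check numerically for a lean.

```bash
python3 - <<'E'
from h import *
C=cam('wrist');f=r.grab_frame('wrist');g=cv2.cvtColor(f,cv2.COLOR_BGR2GRAY)
G,T=frame(.55);F=np.array([.5851,.0701,.2189])
print(proj(C,[F,F+.005*G[:,2],F+.051*G[:,2],F+.014*G[:,0]+.005*G[:,2],F-.014*G[:,0]+.005*G[:,2],F-.014*G[:,0],F+.014*G[:,0]]).round(1).tolist())
for v in range(160,208,2): print(v,*g[v,236:276])
E
```

```text
[[257.3, 178.8], [257.3, 180.1], [257.3, 195.3], [271.7, 180.2], [242.8, 180.1], [243.0, 178.7], [271.5, 178.8]]
160 116 117 117 117 116 113 118 116 101 95 97 102 108 114 113 115 114 108 99 101 98 96 103 118 123 117 115 117 114 117 114 107 122 136 127 168 245 250 250 250
162 158 120 116 121 116 118 113 114 115 112 111 115 115 115 114 111 112 110 111 107 107 106 108 111 114 114 112 116 116 112 114 115 122 145 236 247 250 250 250 250
164 177 128 118 120 115 116 114 77 51 49 44 48 44 50 50 48 48 49 46 48 52 52 52 54 53 52 53 53 52 51 55 49 54 50 76 183 247 250 250 251
166 248 241 164 124 119 120 115 68 48 42 45 44 48 44 60 61 64 74 78 80 86 86 84 75 70 61 82 88 87 86 84 87 85 88 96 159 247 251 251 251
168 244 196 152 124 116 116 111 69 48 47 48 61 76 90 98 99 94 99 100 98 99 96 96 96 106 152 143 138 111 103 102 103 107 107 114 166 247 251 251 251
170 246 243 180 125 117 117 110 67 51 70 82 91 94 97 93 96 95 92 86 87 88 90 95 94 96 127 199 215 204 154 104 101 106 105 115 171 246 251 251 251
172 248 248 243 165 122 121 113 75 83 93 94 95 94 86 75 63 60 52 61 62 57 59 66 74 89 109 129 191 
[... 2001 characters left out ...]
 158 159 143 143 148 183 229 236 237 238 236
200 242 241 237 235 237 238 232 151 120 168 213 219 219 219 217 218 218 219 223 224 225 226 227 227 221 202 177 165 144 142 139 130 127 120 158 226 237 238 237 236
202 241 240 238 235 233 233 231 165 138 119 137 187 212 217 218 218 218 220 220 223 223 224 223 211 183 156 150 134 141 156 167 170 165 147 187 228 232 232 232 231
204 237 240 239 235 235 234 234 188 179 174 178 177 168 156 174 180 183 191 194 194 175 174 174 165 155 146 151 146 141 152 156 177 176 177 186 225 233 237 237 235
206 233 234 237 238 237 236 236 234 233 230 228 230 232 231 234 234 234 233 235 234 233 237 238 238 239 237 235 236 238 238 236 234 236 238 240 238 236 234 234 237
```

The handle appears to lean about 2° towards the front. I'll grip it again along that direction to set it upright, press it home with the side force relieved, and let go gently.

```bash
sed -i 's/\.076/.0389/' st.py; python3 st.py
```

```text
force tool [ 0.57 -0.53 -0.09] mom [ 0.51  0.01 -0.01] 0.001295851598675182
[-0.04107274  0.07438763 13.48572958] [-0.00117783 -0.00188509  0.00038669]
```

move_arm([
  [[0,0.07,1,-0.001,-0.002,0,4.5],[0,0.07,2,-0.001,-0.002,0,4.5],[0,0.07,4,-0.001,-0.002,0,4.5],[0,0.07,7,-0.001,-0.002,0,4.5],[0,0.07,10,-0.001,-0.002,0,4.5],[0,0.07,12,-0.001,-0.002,0,4.5],[0,0.07,13,-0.001,-0.002,0,4.5],[0,0.07,13.2,-0.001,-0.002,0,4.5],[0,0.07,13.2,-0.001,-0.002,0,1],[0,0.07,13.2,-0.001,-0.002,0,1],[0,0.07,13.2,-0.001,-0.002,0,1],[0,0.07,13.2,-0.001,-0.002,0,1]],
], grip_force=40)

```text
time: 19.8
tcp_pos: [0.5672, 0.059, 0.2566]
ee_rot: [1.373, 2.452, 0.657]
contact_force: [-5.2, -2.3, 5.0]
grip_width: 0.232
grip_force: 39.9
```

```bash
python3 st.py
```

```text
force tool [ 0.76 -2.41 -7.18] mom [ 1.08  0.28 -0.  ] 0.23155088402282412
[ 0.01697817 -0.06156655  0.4280228 ] [0.00125656 0.00179882 0.00055027]
```

move_arm([
  [[0,-0.03,0.05,0,0,0,1],[0,-0.05,0.1,0,0,0,1],[0,-0.05,0.15,0,0,0,1],[0,-0.05,0.15,0,0,0,1]],
])

```text
time: 20.2
tcp_pos: [0.5675, 0.0589, 0.2564]
ee_rot: [1.372, 2.451, 0.657]
contact_force: [-32.0, -9.1, 37.6]
grip_width: 0.231
grip_force: 44.1
```

```bash
python3 st.py
```

```text
force tool [  8.85  -8.8  -48.62] mom [2.49 1.95 0.03] 0.23140403001815998
[ 0.03588956 -0.06533455  0.40301249] [0.00197417 0.00242716 0.00087407]
```

move_arm([
  [[0,0,-0.1,0,0,0,1],[0,0,-0.15,0,0,0,1],[0,0,-0.17,0,0,0,1],[0,0,-0.17,0,0,0,1]],
])

```text
time: 20.6
tcp_pos: [0.5671, 0.0588, 0.2565]
ee_rot: [1.372, 2.452, 0.658]
contact_force: [-4.5, -0.8, 10.0]
grip_width: 0.235
grip_force: 40.1
```

```bash
python3 st.py
```

```text
force tool [  1.66   1.41 -10.78] mom [0.47 0.35 0.  ] 0.23504567689561187
[ 0.02131333 -0.04569121  0.42595315] [0.00167253 0.00176277 0.000619  ]
```

Side force is about zero with a light press. Releasing and backing off.

move_arm([
  [[0,0,0,0,0,0,2.4],[0,0,0,0,0,0,3],[0,0,0,0,0,0,4.5],[0,0,0,0,0,0,4.5],[0,0,-1,0,0,0,4.5],[0,0,-3,0,0,0,4.5],[0,0,-6,0,0,0,4.5],[0,0,-10,0,0,0,4.5],[0,0,-13,0,0,0,4.5],[0,0,-13,0,0,0,4.5],[0,0,-13,0,0,0,4.5]],
])

```text
time: 21.7
tcp_pos: [0.5111, 0.0249, 0.3692]
ee_rot: [1.372, 2.451, 0.657]
contact_force: [0.2, 0.3, -0.5]
grip_width: 0.524
grip_force: 0.0
```

```bash
python3 - <<'E'
from h import *
C=cam('wrist');f=r.grab_frame('wrist');g=cv2.cvtColor(f,cv2.COLOR_BGR2GRAY)
G,T=frame(.55);F=np.array([.5851,.0701,.2189])
print(proj(C,[F,F+.005*G[:,2],F+.051*G[:,2],F+.014*G[:,0]+.005*G[:,2],F-.014*G[:,0]+.005*G[:,2],F-.014*G[:,0],F+.014*G[:,0]]).round(1).tolist())
print(r.get_state()['tcp_pos'],r.get_state()['contact_force'])
for v in range(164,206,3): print(v,*g[v,236:276])
E
```

```text
[[256.2, 178.1], [256.2, 179.5], [256.2, 194.8], [270.6, 179.5], [241.7, 179.5], [241.9, 178.1], [270.4, 178.1]]
[0.51103222 0.02512369 0.36829677] [ 0.24046663  0.04361701 -1.00421138]
164 246 235 159 121 116 113 64 43 40 38 41 39 43 41 38 43 44 45 44 45 49 45 45 37 40 38 39 41 47 45 44 49 45 78 183 246 250 251 251 250
167 247 247 236 160 121 96 62 45 42 49 50 53 64 83 94 97 97 96 98 101 98 96 94 115 190 192 152 124 85 63 95 104 103 114 168 247 251 252 251 251
170 247 247 242 166 122 100 62 50 59 81 93 93 97 98 93 88 85 78 78 80 79 81 86 91 95 96 116 133 208 220 164 118 109 122 201 248 251 251 251 251
173 246 246 246 234 154 103 65 74 91 97 92 81 64 50 59 60 56 51 56 60 61 62 61 62 74 77 82 103 186 222 229 228 190 138 196 246 250 251 250 250
176 247 243 181 126 113 102 89 94 94 92 67 57 56 56 55 62 75 70 74 71 71 83 84 77 65 72 80 76 77 122 212 230 230 205 229 248 251 250 251 251
179 247 247 244 182 127 143 194 145 101 61 54 57 60 60 71 61 64 52 52 63 63 63 63 65 76 86 80 80 97 98 129 220 231 236 247 250 251 251 251 251
182 246 245 238 158 118 130 203 158 91 58 54 52 62 74 77 81 77 
[... 510 characters left out ...]
3 182 155 140 122 132 221 234 236 238 239 239
194 235 237 236 236 233 222 173 141 99 108 173 224 230 231 231 230 232 233 236 237 238 239 240 238 238 238 241 242 241 226 186 154 124 152 227 235 236 238 237 234
197 235 236 236 233 232 219 157 146 127 111 163 224 232 233 233 231 230 232 233 236 237 238 240 240 240 240 238 238 239 211 179 145 133 158 227 236 238 238 236 235
200 241 239 235 235 235 222 168 158 153 145 127 127 181 227 234 233 234 233 234 233 235 236 239 240 240 240 238 213 177 150 144 138 136 166 225 236 236 235 234 233
203 240 239 236 234 233 219 175 175 164 166 172 165 162 156 148 155 182 213 221 221 221 227 212 190 180 177 158 167 160 162 167 168 170 206 230 233 235 237 236 234
```

```bash
python3 -c "
from rig import r
print(r.hand_in())"
```

```text
the job is handed in; nothing more can be done
None
```

The collar is turned into line and the locking pin is through fork and flange with its shoulder home on the fork (no give at 48 N); it stands upright, released, with no other object touched, and the job was handed in at about 22 s with no verdict returned.

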